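Free the finds tote from the bench shaker, tip the bone fragments into one corner and hold

ROBOT

A 6-joint arm with a two-finger parallel gripper is mounted at the origin on the work surface. World frame = base frame: x ahead of the robot, y to its left, z up, the work surface at z = 0. Lengths are in m, angles in degrees, forces in N, time in s.
With the tool pointing down it reaches from about 0.3 to 0.75 m from the base axis. Payload 8.5 kg.
Tool frame: the origin (TCP) lies between the finger pads; the fingertips stand ahead of it and the grasp point (between the pads) lies 8 mm behind it (env.tcp_to_tips is the z of the fingertips in the tool frame, in m); z points along the fingers, x is the direction in which the jaws open and shut, and the axes are right-handed (so a half turn about z gives the same grasp; the last joint's range is limited). The gripper opens to 85 mm and grips with 20 to 120 N. Pads are 22 mm wide; open, the fingers measure 114 mm over their backs; the gripper's body (76 mm by 85 mm) begins 54 mm behind the grasp point. The pads swing forward as they close: fully open they stand 13 mm farther back than shut.
Start: joints at [52.523, 21.807, 74.336, -0, 83.858, -12.336], TCP at [0.234, 0.498, 0.219] pointing down, gripper open.
Joint ranges: [-178.18, 178.18], [-50.72, 133.34], [12.68, 142.11], [-81.47, 261.47], [9.98, 163.14], [-165.26, 165.26]. Speed limits (degrees/s): [136.94, 136.94, 180, 180, 180, 180].

INTERFACE

Orientations are given as a 3x3 rotation matrix whose columns are the frame's x, y, z axes.
In Python, from rig import observe, viewer, env gives the robot as it stands.
- The arm moves only by the tool jog_arm, never from a script. Its arguments are lists of equal length, an entry for each row: "dr": the turn, a rotation vector about the tool's x, y, z in rad, a list of three; "slide": the shift along the tool's x, y, z in m, a list of three; "gripper": the opening, from -1 (shut) to 1 (fully open), so that 0 is half open. In form: {"dr": [[rx, ry, rz], ...], "slide": [[dx, dy, dz], ...], "gripper": [gripper, ...]}. A call has exactly 10 rows; each row shifts and turns the commanded pose from where the row before left it, along the tool's axes as they then stand; what a row does not reach is not made up. A row lasts 1/10 s, in which the tool goes at most 50 mm and 8.59 degrees, less where a joint would pass 70% of its speed; a pose out of reach is approached as far as the arm can. A call is refused whole if a number of a shift passes 0.05 or a number of a turn 0.15, either way. A call with a gripper value outside its range is refused whole. The fingers move at their own pace and stop on an object; "force" is the grip in N (left out, the last holds). Time passes only in rows, so rows that do not move let the fingers close, or fill a call up. It gives the time, the measured TCP pose, the force and the opening at its end, in the units of the state.
- observe(): the state, without advancing time (a new reading comes with each control period).
- viewer.get_image(name): name is "scene" or "side" or "wrist"; returns a dict with "pixels" (400x640x3 uint8, blue, green, red), "camera_matrix" (3x3 intrinsics, pixels), "dist_coeffs" ([k1, k2, p1, p2, k3] as OpenCV has them; the pictures are not rectified), "R" (3x3) and "t" (3): a world point X has camera coordinates R X + t. Camera axes: x right, y down, z forward; pixel columns grow to the right and rows downward; lengths in m; the calibration is good to about 2 mm. A picture is of the moment at which its call begins. There is no depth.
- env.close_job(): hands the job in, once; it reports no verdict.
The state is a dict: "time_s": time; "q": joint angles; "qvel": joint speeds; "joint_efforts": joint torques, N m; "position": TCP position; "tool_rot": TCP orientation; "ft_force": force on the tool from outside, world axes, zero at the start; "wrist_torque": the same for the moment, N m; "grip_width": finger opening in m.
Only numpy, scipy, OpenCV 4.12 (cv2) and the standard library are available. Lean on these libraries where they do the work, as an engineer would, in place of code of your own. Each camera call takes 0.05 s, during which the arm holds its last target.

TASK

First swing the red hasp of the bench shaker up and back until it stands upright or a little beyond, off the tote. Then lift the tote by its black handle, keeping it level until it is well clear of the shaker, and tip it about 35 degrees towards its robot-side corner nearest the white specimen box, so that all three bone fragments slide together into that corner and none falls out. Finish while still holding the tote tilted like that in the air above the shaker - do not put it down or let go - and leave the other things where they are.

Things in the scene. Friction and masses are not known exactly. Their poses are not given: they have to be found in the camera images.
- shaker: low white bench shaker, fixed to the bench, 300 (its x) x 230 (its y) mm, dark flat platform at 60 mm height, with low rails (10 mm high) along the four sides of the tote. Origin: centre of its underside, on the bench. Its -x side faces the robot (turned by up to 0.35 rad); the hasp's post stands at the middle of its +x side, 137 mm from the centre
- hasp (a joint): angle of the red hasp about its level hinge, which lies along the shaker's y. About 0: closed, lying level from the hinge towards the shaker's -x, over the tote's far rim. It grows as the free end swings up and back away from the tote; 1.57 is upright, 1.9 the stop. The hinge is stiff (about 0.1 Nm) and stays where it is left. It may start up to 0.12 rad open
- hasp_grip (a point): point on the hasp 70 mm from its hinge, 15 mm short of its free end. The hasp is a flat rectangular loop, 26 mm wide (along the hinge) and 7 mm thick, that surrounds a small catch on the tote's rim; it can be pinched across its width from above. Below it is some 48 mm of free space over the tote's floor
- hasp_hinge (a point): point on the hasp's hinge axis, 118 mm above the bench, on top of the post (post 12 mm wide)
- tote: open sheet-metal tote resting on the shaker platform between the rails, lined up with the shaker; 200 (its x) x 150 (its y) x 50 mm high, walls and floor 4 mm, about 0.3 kg, loose. Origin: centre of its underside; z up. An arch handle crosses it along y above its middle. A small steel catch (8 mm wide) stands 14 mm above the middle of its +x rim
- tote_handle (a point): centre of the tote's black handle bar, 85 mm above the tote's underside; the bar runs along the tote's y, 142 mm free length, 16 mm wide (along x) and 18 mm high; 26 mm free between its underside and the rim height
- corner_left (a point): the tote's corner at its -x, +y (on the robot's side, to the robot's left): outer corner of the underside
- corner_right (a point): the tote's corner at its -x, -y (on the robot's side, to the robot's right): outer corner of the underside
- frag_disc: brown bone disc, 22 mm across, 15 mm high, 15 g, loose in the far (+x) half of the tote at the start; origin at the centre of its underside. All three fragments are slippery on the metal: they begin to slide at about 10 to 15 degrees of tilt; tipped diagonally, one that lies along a wall may need 25 to 30 degrees to slide on into the corner
- frag_tooth: pale molar with rounded edges, 22 x 17 x 13 mm, 15 g, loose in the far half of the tote; origin at the centre of its underside
- frag_rib: dark brown rib fragment with rounded edges, 30 x 14 x 10 mm, 15 g, loose in the far half of the tote; origin at the centre of its underside
- specimen_box: small white open box with a raised back flap, 75 x 85 mm, 50 mm high (flap 113 mm), standing on the robot's side of the shaker, either to its left (+y) or right (-y); it tells which corner to use. Origin: centre of its underside
- jar: amber jar with black cap, 68 mm across, 100 mm high, standing on the other side from the box; leave it alone. Origin: centre of its underside
- long_bone: brown long bone, 240 mm long, about 53 mm wide and 41 mm high, lying on the bench; leave it alone. Origin: centre of its underside
- brush: small hand brush lying on the bench; leave it alone
- calipers: steel calipers, 160 mm long, lying flat on the bench; leave them alone
There are look-alikes about, which are no part of the job. What is shaped like the specimen_box but blue is not meant.

How it is judged (in metres and radians):
On the way, in this order (a step that is already met when the one before it is completed fails the run):
1. the hasp is swung up to about upright or beyond (over 1.4 rad) while the tote still stands on the shaker (value of joint hasp above 1.4 rad and distance of tote from where it was at the start of the episode below 0.025 m), for 0.2 s.
2. the tote is lifted at least 40 mm by the fingers, level within 15 degrees, the hasp still open (height (world z) of tote above 0.1 m and angle between tote's own z axis and vertical below 0.26 rad and value of joint hasp above 1.25 rad and contact force between the fingers and tote above 1 N), for 0.1 s.
At the end, for the whole second after the job is handed in: Hasp open (over 1.25 rad). The fingers hold the tote still, off the shaker, within 150 mm of its centre, robot-side bottom corners over 70 mm above the bench, tilted 24 to 52 degrees; all three fragments within 80 mm of the robot-side corner on the specimen box's side (value of joint hasp above 1.25 rad and angle between tote's own z axis and vertical between 0.42 and 0.9 rad and height (world z) of each of corner_left, corner_right above 0.07 m and horizontal distance between tote and shaker below 0.15 m and contact force between the fingers and tote above 1 N and contact force between tote and shaker below 0.1 N and linear speed of tote below 0.05 m/s and ((world y of specimen_box above 0 m and distance between each of frag_disc, frag_tooth, frag_rib and corner_left below 0.08 m) or (world y of specimen_box below 0 m and distance between each of frag_disc, frag_tooth, frag_rib and corner_right below 0.08 m))); the arm keeps its last pose, push and grip.
It fails at once if the tote is lifted while the hasp lies over it (height (world z) of tote above 0.08 m and value of joint hasp below 1 rad).
It fails at once if a fragment leaves the tote (distance between any of frag_disc, frag_tooth, frag_rib and tote above 0.16 m).
It fails at once if a bystander is moved more than 30 mm (distance of any of specimen_box, jar, long_bone, brush, calipers from where it was at the start of the episode above 0.03 m).
It also fails if it takes over 54 s, if anything falls off the work surface, if the arm or the gripper's body presses on something with over 40 N, if the wrist force passes 120 N, or if a joint passes its speed limit or range.

## Working session

There is one attempt and no reset: what is moved stays moved. The work goes in short steps, Python scripts to look and compute and a tool call to move; the robot and the scene stay as the last step left them, time stands still between calls to the robot, and variables do not carry over. Pictures are saved under pics/ and viewed, and the job is handed in when it is done.

Besides the shell and the picture viewer there is one more tool, called after "Call:" as a command line: name --argument value ..., lists and objects as JSON in quotes. jog_arm: Moves the arm, as the interface text tells. Its arguments: {"type":"object","properties":{"dr":{"type":"array","items":{"type":"array","items":{"type":"number"}}},"slide":{"type":"array","items":{"type":"array","items":{"type":"number"}}},"gripper":{"type":"array","items":{"type":"number"}},"force":{"type":"number"}},"required":["dr","slide","gripper"]}

```bash
ls; mkdir -p pics
python3 - <<'E'
from rig import observe, viewer, env
import cv2,numpy as np
s=observe();print(s, env.tcp_to_tips)
for n in ["scene","side","wrist"]:
    d=viewer.get_image(n);cv2.imwrite(f"pics/{n}0.png",d["pixels"]);print(n,d["camera_matrix"],d["dist_coeffs"],d["R"],d["t"])
    import pickle;pickle.dump(d,open(f"pics/{n}0.pkl","wb"))
E
```

```text
pics
{'time_s': 0.0, 'q': array([ 5.25232856e+01,  2.18409287e+01,  7.43860933e+01, -2.50369225e-03,
        8.38587091e+01, -1.23347316e+01]), 'qvel': array([-0.05707155, -0.00459315, -0.00015402, -0.03033215,  0.04490851,
       -0.04111248]), 'joint_efforts': array([ 9.39205347e-05, -4.48434699e+01, -2.31277871e+01, -2.22522572e-04,
        4.66329671e-03, -6.88866794e-05]), 'position': array([0.2334761 , 0.49762605, 0.21850449]), 'tool_rot': array([[ 4.24857948e-01,  9.05259607e-01, -8.75921401e-04],
       [ 9.05258836e-01, -4.24858761e-01, -1.21389125e-03],
       [-1.47102960e-03, -2.77204243e-04, -9.99998880e-01]]), 'ft_force': array([-0.74781383,  0.0392846 ,  0.40874591]), 'wrist_torque': array([ 0.00788573, -0.02799914,  0.015271  ]), 'grip_width': 0.08554157398614808} 0.011
scene [[471.09051486   0.         319.66908931]
 [  0.         471.09051486 198.34262318]
 [  0.           0.           1.        ]] [-0.05560644  0.          0.          0.          0.        ] [[ 0.30937644  0.95073341 -0.01980385]
 [ 0.64786835 -0.22597477 -0.72746272]
 [-0.69609828  0.21222954 -0.68586136]] [-0.15863383 -0.22089018  1.9992771 ]
side [[487.01976758   0.         318.17038841]
 [  0.         487.01976758 204.09453337]
 [  0.           0.           1.        ]] [-0.02558066  0.          0.          0.          0.        ] [[-0.99593331 -0.08923511 -0.01240709]
 [-0.0331553   0.49107017 -0.87048884]
 [ 0.08377091 -0.86653747 -0.49203175]] [0.45128859 0.10136699 1.37995696]
wrist [[345.81383521   0.         320.1509451 ]
 [  0.         345.81383521 196.61391069]
 [  0.           0.           1.        ]] [-0.04940295  0.          0.          0.          0.        ] [[ 0.4246642   0.90534994 -0.00134273]
 [ 0.86349529 -0.4045852   0.30114232]
 [ 0.27209593 -0.1290438  -0.95357826]] [-0.54877464 -0.03841612  0.38046068]
```

View pics/scene0.png

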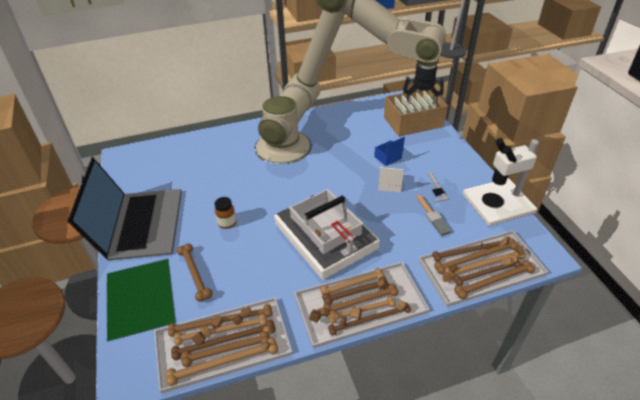

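View pics/side0.png

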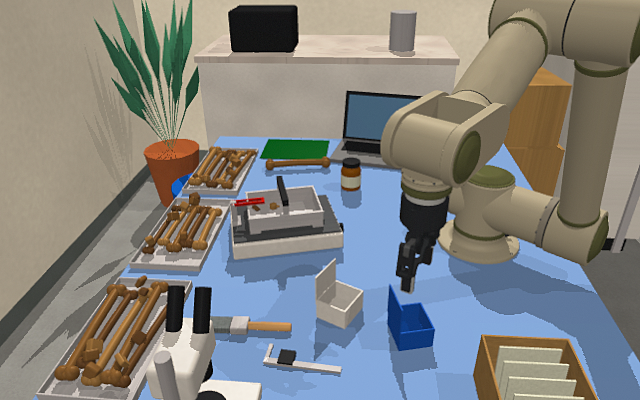

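View pics/wrist0.png

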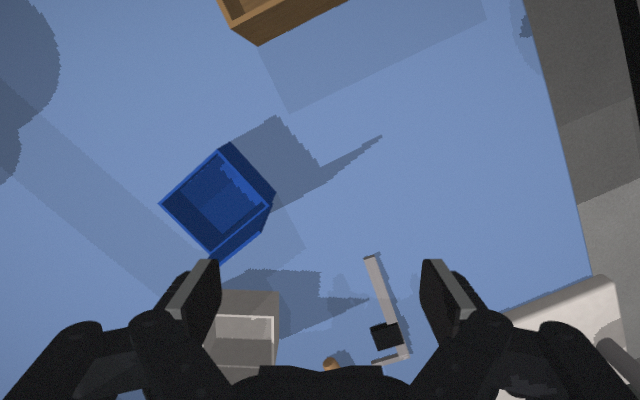

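White box at scene (390,178) / side (340,300), on +y. The blue one (390,150 scene) is the look-alike. The shaker, tote and hasp are at scene (325,232) / side (285,215). I'll crop closer.

```bash
cat > h.py <<'E'
import numpy as np,cv2,pickle
def ray(d,uv):
    K=d["camera_matrix"];p=cv2.undistortPoints(np.array([[uv]],float),K,np.array(d["dist_coeffs"]))[0,0]
    R=d["R"];return -R.T@d["t"], R.T@np.array([p[0],p[1],1])
def atz(d,uv,z):
    c,v=ray(d,uv);return c+v*(z-c[2])/v[2]
def proj(d,X):
    return cv2.projectPoints(np.array(X,float).reshape(-1,3),cv2.Rodrigues(np.array(d["R"]))[0],np.array(d["t"],float),d["camera_matrix"],np.array(d["dist_coeffs"]))[0][:,0]
def tri(ds,uvs):
    A=np.zeros((3,3));b=np.zeros(3)
    for d,uv in zip(ds,uvs):
        c,v=ray(d,uv);v=v/np.linalg.norm(v);P=np.eye(3)-np.outer(v,v);A+=P;b+=P@c
    return np.linalg.solve(A,b)
def load(n): return pickle.load(open(f"pics/{n}.pkl","rb"))
def crop(d,box,s,fn):
    x,y,w,h=box;cv2.imwrite(fn,cv2.resize(d["pixels"][y:y+h,x:x+w],None,fx=s,fy=s,interpolation=cv2.INTER_CUBIC))
E
python3 - <<'E'
from h import *
crop(load("scene0"),(270,170,130,110),6,"pics/c1.png")
crop(load("side0"),(220,165,130,100),6,"pics/c2.png")
E
```

```text
(no output)
```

View pics/c1.png

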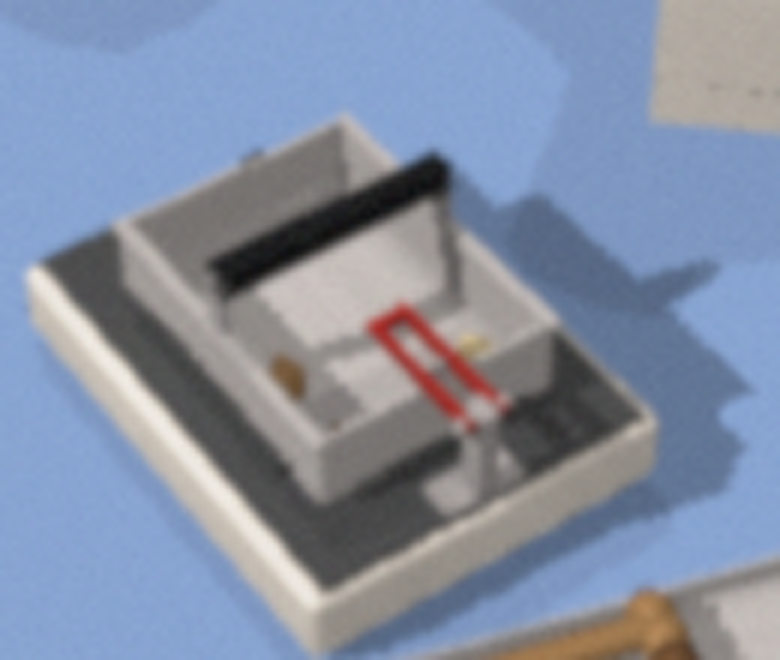

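View pics/c2.png

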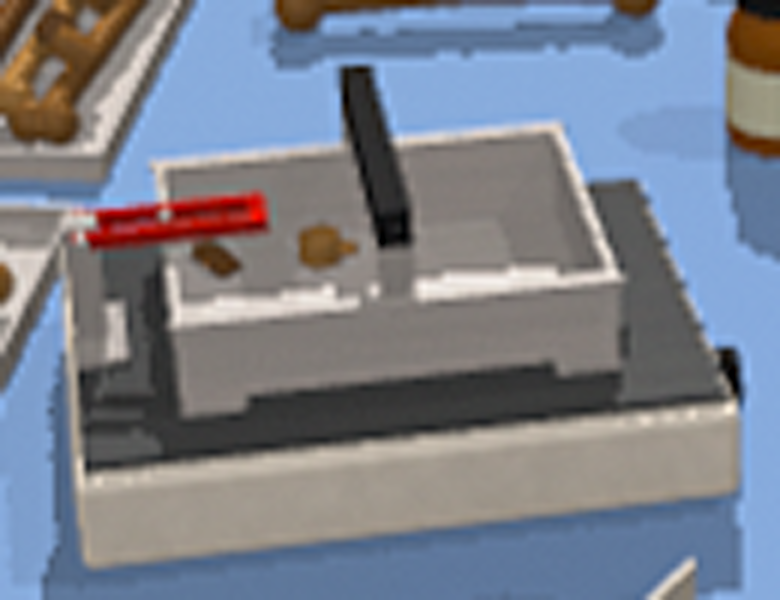

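```bash
cat > fit.py <<'E'
from h import *
from scipy.optimize import least_squares
sc=load("scene0");sd=load("side0")
pt=lambda c,o:(c[0]/6+o[0],c[1]/6+o[1])
so=(270,170);do=(220,165)
obs=[(sc,pt((32,268),so),(-.15,-.115,.06)),(sc,pt((322,600),so),(.15,-.115,.06)),(sc,pt((657,420),so),(.15,.115,.06)),
(sc,pt((120,225),so),(-.1,-.075,.11)),(sc,pt((345,117),so),(-.1,.075,.11)),(sc,pt((557,327),so),(.1,.075,.11)),(sc,pt((322,445),so),(.1,-.075,.11)),
(sd,pt((157,165),do),(.1,-.075,.11)),(sd,pt((557,127),do),(-.1,-.075,.11)),(sd,pt((619,280),do),(-.1,.075,.11)),(sd,pt((172,324),do),(.1,.075,.11)),
(sd,pt((82,480),do),(.15,.115,.06)),(sd,pt((740,403),do),(-.15,.115,.06))]
def T(p,X):
    c,s=np.cos(p[2]),np.sin(p[2]);X=np.atleast_2d(np.array(X,float));return np.c_[p[0]+c*X[:,0]-s*X[:,1],p[1]+s*X[:,0]+c*X[:,1],X[:,2]]
def f(p): return np.concatenate([proj(d,T(p,X))[0]-np.array(u) for d,u,X in obs])
if __name__=="__main__":
    r=least_squares(f,[.5,0,0]);print(r.x,np.round(r.fun.reshape(-1,2),1))
    np.save("pose.npy",r.x)
    def P(X): return np.round(T(r.x,X)[0],4)
    print("handle",P((0,0,.145)),"hinge",P((.137,0,.118)),"grip0",P((.067,0,.118)))
    # hasp tip: pixel points side (262,210), scene (390,315)
    t=tri([sc,sd],[pt((388,316),so),pt((262,210),do)]);print("tip",t)
    h=T(r.x,(.137,0,.118))[0];dv=t-h;print(np.linalg.norm(dv),np.arctan2(dv[2],-(dv[:2]@[np.cos(r.x[2]),np.sin(r.x[2])])), dv[:2]@[-np.sin(r.x[2]),np.cos(r.x[2])])
    print("box",tri([sc,sd],[(391,180),(340,300)]))
    for d,n,o,w in((sc,"scene",so,(130,110)),(sd,"side",do,(130,100))):
        im=cv2.resize(d["pixels"][o[1]:o[1]+w[1],o[0]:o[0]+w[0]],None,fx=6,fy=6)
        def poly(L,col):
            q=((proj(d,T(r.x,L))-o)*6).astype(int);cv2.polylines(im,[q.reshape(-1,1,2)],True,col,1)
        for z in(.06,):poly([(-.15,-.115,z),(.15,-.115,z),(.15,.115,z),(-.15,.115,z)],(0,255,0))
        for z in(.06,.11):poly([(-.1,-.075,z),(.1,-.075,z),(.1,.075,z),(-.1,.075,z)],(255,0,255))
        z=.154;poly([(-.008,-.071,z),(.008,-.071,z),(.008,.071,z),(-.008,.071,z)],(0,255,255))
        poly([(.137,-.013,.118),(.137,.013,.118),(.052,.013,.118),(.052,-.013,.118)],(255,255,0))
        cv2.imwrite(f"pics/fit_{n}.png",im)
E
python3 fit.py
```

```text
[0.55134415 0.01011165 0.27831358] [[-1.7 -1.3]
 [-1.1  0.2]
 [ 1.5 -2. ]
 [ 0.1 -0.9]
 [-0.4 -0.3]
 [-0.3 -1.1]
 [ 0.2 -0.5]
 [-1.2  0. ]
 [-0.  -0.3]
 [-0.5 -0.9]
 [-0.4 -0.2]
 [-2.1  0.1]
 [ 0.6  0. ]]
handle [0.5513 0.0101 0.145 ] hinge [0.6831 0.0478 0.118 ] grip0 [0.6158 0.0285 0.118 ]
tip [0.60200459 0.02331219 0.11922203]
0.0846800090236217 0.014433217396904187 -0.0012255885758627337
box [0.37676117 0.32638376 0.03069129]
```

View pics/fit_side.png

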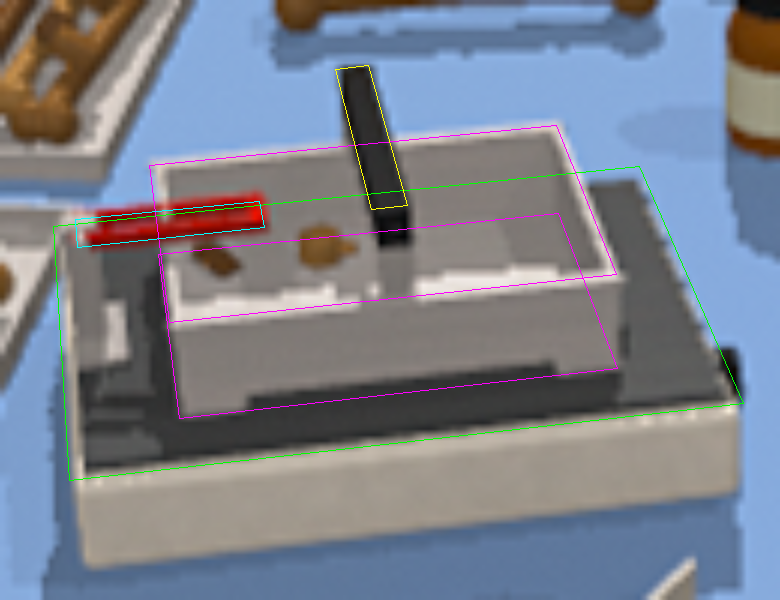

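View pics/fit_scene.png

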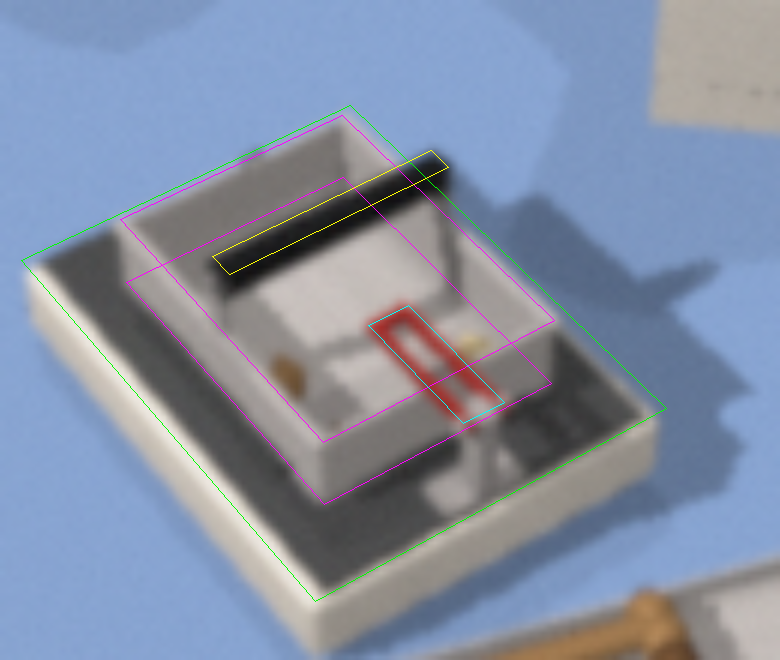

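```bash
cat > plan.py <<'E'
import numpy as np
from scipy.spatial.transform import Rotation as Ro
def plan(p,R,pt,Rt,n,start=None,dec=4):
    """n equal rows in world straight line; slide in axes at row start"""
    R=Ro.from_matrix(R).as_matrix();rv=Ro.from_matrix(R.T@Rt).as_rotvec()
    dr=np.round(rv/n,4);S=[];c=p.copy();Rc=R.copy()
    for i in range(n):
        tgt=p+(pt-p)*(i+1)/n
        s=np.round(Rc.T@(tgt-c),dec);S.append(s.tolist());c=c+Rc@s;Rc=Rc@Ro.from_rotvec(dr).as_matrix()
    print("dr",dr.tolist(),"x",n);print("slide",S)
    print("end err",c-pt,"ang",np.degrees(np.linalg.norm(Ro.from_matrix(Rc.T@Rt).as_rotvec())))
    return c,Rc
def down(yaw):
    c,s=np.cos(yaw),np.sin(yaw);return np.array([[c,s,0],[s,-c,0],[0,0,-1.]])
E
python3 - <<'E'
from plan import *;from h import *
from rig import observe
s=observe();p=s["position"];R=s["tool_rot"]
yaw=np.load("pose.npy")[2]
w=load("wrist0");c=-np.array(w["R"]).T@w["t"];print("cam in tool",R.T@(c-p), R.T@w["R"][2])
plan(p,R,np.array([.59,.02,.26]),down(yaw+np.pi/2),20,dec=3)
E
```

```text
cam in tool [-0.00068371 -0.07804015 -0.15493623] [-2.52665999e-04  3.01326023e-01  9.53521140e-01]
dr [-0.0, 0.0, -0.0359] x 20
slide [[-0.014, 0.026, -0.002], [-0.015, 0.026, -0.002], [-0.016, 0.025, -0.002], [-0.017, 0.025, -0.002], [-0.017, 0.024, -0.002], [-0.019, 0.023, -0.002], [-0.019, 0.023, -0.002], [-0.02, 0.022, -0.002], [-0.021, 0.021, -0.003], [-0.022, 0.02, -0.002], [-0.022, 0.02, -0.002], [-0.024, 0.019, -0.002], [-0.023, 0.018, -0.002], [-0.025, 0.017, -0.002], [-0.025, 0.016, -0.002], [-0.025, 0.016, -0.002], [-0.026, 0.014, -0.002], [-0.027, 0.014, -0.002], [-0.027, 0.012, -0.002], [-0.027, 0.012, -0.002]]
end err [ 0.00014389  0.0004192  -0.00013448] ang 0.07987257153303534
```

Call:
jog_arm --dr '[[0,0,-0.036],[0,0,-0.036],[0,0,-0.036],[0,0,-0.036],[0,0,-0.036],[0,0,-0.036],[0,0,-0.036],[0,0,-0.036],[0,0,-0.036],[0,0,-0.036]]' --slide '[[-0.014,0.026,-0.002],[-0.015,0.026,-0.002],[-0.016,0.025,-0.002],[-0.017,0.025,-0.002],[-0.017,0.024,-0.002],[-0.019,0.023,-0.002],[-0.019,0.023,-0.002],[-0.02,0.022,-0.002],[-0.021,0.021,-0.003],[-0.022,0.02,-0.002]]' --gripper '[0.3,0.3,0.3,0.3,0.3,0.3,0.3,0.3,0.3,0.3]' --force 40

```text
time_s: 1.15
position: [0.412, 0.2581, 0.2402]
tool_rot: [[0.077, 0.997, -0.0], [0.997, -0.077, -0.0], [-0.0, -0.0, -1.0]]
ft_force: [0.7, 0.2, 0.5]
grip_width: 0.0556
```

Call:
jog_arm --dr '[[0,0,-0.036],[0,0,-0.036],[0,0,-0.036],[0,0,-0.036],[0,0,-0.036],[0,0,-0.036],[0,0,-0.036],[0,0,-0.036],[0,0,-0.036],[0,0,-0.036]]' --slide '[[-0.022,0.02,-0.002],[-0.024,0.019,-0.002],[-0.023,0.018,-0.002],[-0.025,0.017,-0.002],[-0.025,0.016,-0.002],[-0.025,0.016,-0.002],[-0.026,0.014,-0.002],[-0.027,0.014,-0.002],[-0.027,0.012,-0.002],[-0.027,0.012,-0.002]]' --gripper '[0.3,0.3,0.3,0.3,0.3,0.3,0.3,0.3,0.3,0.3]'

```text
time_s: 2.15
position: [0.5912, 0.0198, 0.2599]
tool_rot: [[-0.279, 0.96, -0.001], [0.96, 0.279, 0.0], [0.0, -0.001, -1.0]]
ft_force: [-0.3, 0.6, 0.6]
grip_width: 0.0556
```

Run:
```python
from rig import observe, viewer
from h import *;from fit import T
d=viewer.get_image("wrist");pickle.dump(d,open("pics/wrist1.pkl","wb"));s=observe();print(s["time_s"],s["position"],s["q"],s["grip_width"],s["tool_rot"])
im=d["pixels"].copy();p=np.load("pose.npy")
def poly(L,col): cv2.polylines(im,[proj(d,T(p,L)).astype(int).reshape(-1,1,2)],True,col,1)
z=.11;poly([(-.1,-.075,z),(.1,-.075,z),(.1,.075,z),(-.1,.075,z)],(255,0,255))
z=.154;poly([(-.008,-.071,z),(.008,-.071,z),(.008,.071,z),(-.008,.071,z)],(0,255,255))
poly([(.137,-.013,.1215),(.137,.013,.1215),(.052,.013,.1215),(.052,-.013,.1215)],(255,255,0))
cv2.imwrite("pics/wrist1.png",d["pixels"]);cv2.imwrite("pics/wrist1f.png",im)
```

```text
2.2 [0.59335313 0.01636082 0.25948149] [-9.80438638e+00  2.49851069e+01  6.25399717e+01 -7.20915698e-02
  9.24496687e+01 -1.15935041e+02] 0.055692359920133765 [[-2.77776577e-01  9.60645681e-01  2.20211346e-04]
 [ 9.60644795e-01  2.77776622e-01 -1.31377158e-03]
 [-1.32323856e-03 -1.53390088e-04 -9.99999113e-01]]
```

View pics/wrist1f.png

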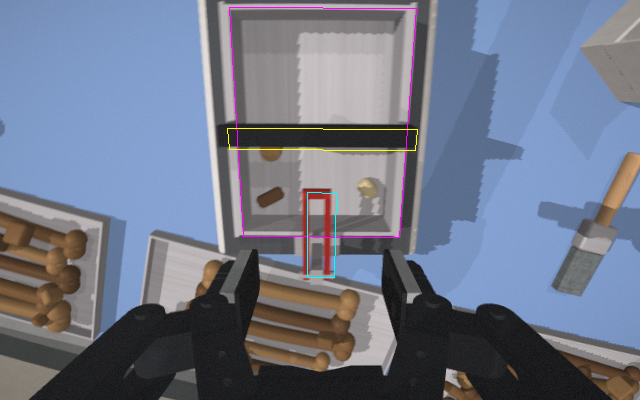

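Run:
```python
from rig import observe, viewer
from h import *
d=viewer.get_image("wrist");pickle.dump(d,open("pics/wrist2.pkl","wb"));s=observe();print(s["time_s"],s["position"])
crop(d,(195,0,245,285),2.1,"pics/w2.png");d["pixels"]
cv2.imwrite("pics/w2.png",cv2.resize(d["pixels"][0:290,190:450],None,fx=2,fy=2,interpolation=cv2.INTER_CUBIC))
```

```text
2.25 [0.59207869 0.01819942 0.2592008 ]
```

View pics/w2.png

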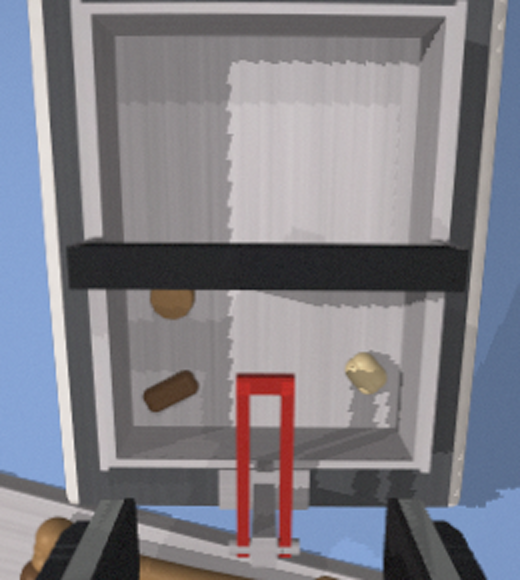

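Run:
```python
from h import *;import fit
from fit import *
w=load("wrist2");q=lambda a,b:(a/2+190,b/2)
wo=[(w,q(78,3),(-.1,-.075,.11)),(w,q(467,3),(-.1,.075,.11)),(w,q(98,470),(.1,-.075,.11)),(w,q(430,472),(.1,.075,.11)),
(w,q(236,375),(.052,-.013,.1215)),(w,q(295,375),(.052,.013,.1215))]
for nm,o in(("w",wo),("ext",fit.obs),("tote-ext",fit.obs[3:11]),("all",fit.obs+wo*2)):
    def f(p): return np.concatenate([proj(d,T(p,X))[0]-np.array(u) for d,u,X in o])
    r=least_squares(f,[.55,0,.28]);print(nm,r.x,np.round(r.fun.reshape(-1,2),1).tolist() if nm=="w" else "", "grip",T(r.x,(.067,0,.118)),"hinge",T(r.x,(.137,0,.118)))
    if nm=="w":np.save("posew.npy",r.x)
c=-np.array(w["R"]).T@w["t"];print(c)
```

```text
w [0.54915661 0.00686966 0.27096754] [[2.5, -1.0], [-4.0, 1.3], [5.2, -2.4], [-4.4, -1.8], [0.5, 0.9], [0.4, 1.3]] grip [[0.61371194 0.02480313 0.118     ]] hinge [[0.6811578 0.0435396 0.118    ]]
ext [0.55134415 0.01011165 0.27831361]  grip [[0.615766   0.02851887 0.118     ]] hinge [[0.6830724  0.04775029 0.118     ]]
tote-ext [0.55114313 0.01020703 0.27190592]  grip [[0.61568161 0.02820108 0.118     ]] hinge [[0.68310986 0.04700083 0.118     ]]
all [0.5493321  0.00706331 0.27159444]  grip [[0.61387617 0.02503725 0.118     ]] hinge [[0.68131028 0.043816   0.118     ]]
[ 0.51811391 -0.00500414  0.41451878]
```

Run:
```python
from plan import *
from rig import observe
s=observe();p=s["position"];R=s["tool_rot"]
c,Rc=plan(p,R,np.array([.6148,.0263,.25]),down(.272+np.pi/2),2)
plan(c,Rc,np.array([.6148,.0263,.106]),Rc,6)
```

```text
dr [-0.0004, 0.0001, 0.0034] x 2
slide [[0.0008, 0.012, 0.0046], [0.0008, 0.0121, 0.0046]]
end err [ 1.67679748e-05  2.93633239e-05 -1.28422148e-05] ang 0.004415329966843368
dr [0.0, -0.0, 0.0] x 6
slide [[-0.0, -0.0, 0.024], [-0.0, -0.0, 0.024], [-0.0, -0.0, 0.024], [-0.0, -0.0, 0.024], [-0.0, -0.0, 0.024], [-0.0, -0.0, 0.024]]
end err [ 2.43774923e-05  2.64859634e-05 -1.28419850e-05] ang 3.976710108597905e-15
```

Call:
jog_arm --dr '[[0,0,0.003],[0,0,0.003],[0,0,0],[0,0,0],[0,0,0],[0,0,0],[0,0,0],[0,0,0],[0,0,0],[0,0,0]]' --slide '[[0.001,0.012,0.004],[0.001,0.012,0.005],[0,0,0.024],[0,0,0.024],[0,0,0.024],[0,0,0.024],[0,0,0.024],[0,0,0.024],[0,0,0],[0,0,0]]' --gripper '[0.3,0.3,0.3,0.3,0.3,0.3,0.3,0.3,0.3,0.3]'

```text
time_s: 3.25
position: [0.6135, 0.0304, 0.1074]
tool_rot: [[-0.273, 0.962, -0.0], [0.962, 0.273, 0.0], [0.0, -0.0, -1.0]]
ft_force: [0.5, 0.4, 1.1]
grip_width: 0.0559
```

```bash
cat > look.py <<'E'
import sys
from rig import observe, viewer
from h import *
tag=sys.argv[1]
s=observe();print(s["time_s"],s["position"],s["ft_force"],s["grip_width"]);print(s["tool_rot"])
for n in sys.argv[2:]:
    d=viewer.get_image(n);pickle.dump(d,open(f"pics/{n}{tag}.pkl","wb"))
    if n=="wrist": cv2.imwrite(f"pics/{n}{tag}.png",d["pixels"])
    elif n=="side": crop(d,(200,120,170,140),4,f"pics/{n}{tag}.png")
    else: crop(d,(260,120,150,150),4,f"pics/{n}{tag}.png")
E
python3 look.py 3 wrist side
```

```text
3.25 [0.61351143 0.03036029 0.10736403] [0.51160891 0.38014216 1.12055754] 0.05587515099750052
[[-2.72654875e-01  9.62111897e-01 -1.26855267e-04]
 [ 9.62111894e-01  2.72654890e-01  1.21103699e-04]
 [ 1.51103018e-04 -8.90294473e-05 -9.99999985e-01]]
```

View pics/wrist3.png

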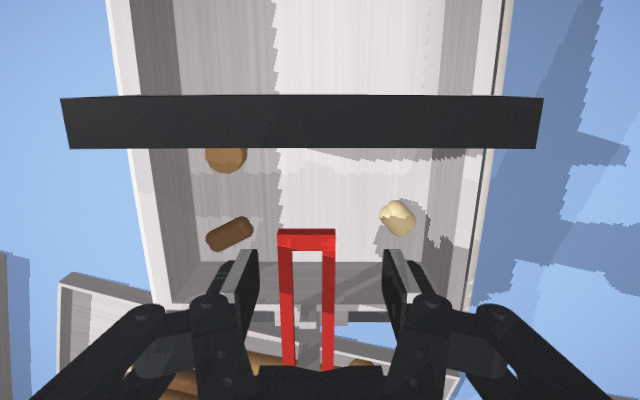

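View pics/side3.png

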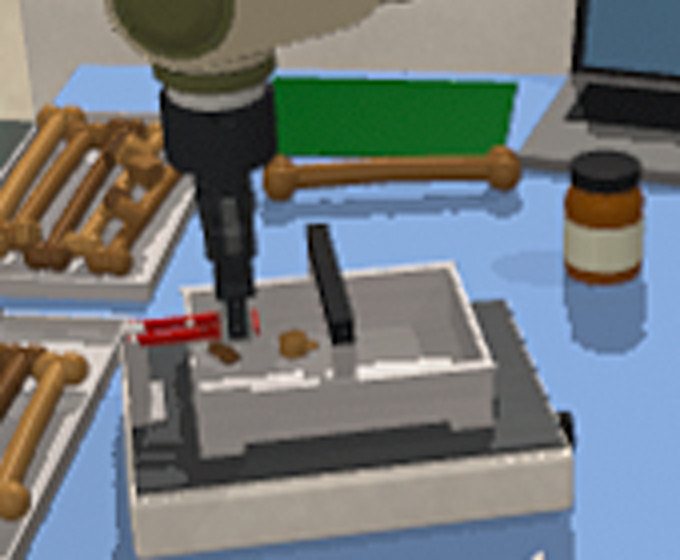

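Call:
jog_arm --dr '[[0,0,0],[0,0,0],[0,0,0],[0,0,0],[0,0,0],[0,0,0],[0,0,0],[0,0,0],[0,0,0],[0,0,0]]' --slide '[[-0.003,0,0],[-0.0035,0,0.001],[0,0,0],[0,0,0],[0,0,0],[0,0,0],[0,0,0],[0,0,0],[0,0,0],[0,0,0]]' --gripper '[0.3,0.3,0.3,0.3,0.3,0.3,0.3,0.3,0.3,0.3]'

```text
time_s: 4.35
position: [0.6149, 0.0232, 0.1061]
tool_rot: [[-0.272, 0.962, -0.0], [0.962, 0.272, -0.0], [0.0, -0.0, -1.0]]
ft_force: [0.5, -0.1, 0.2]
grip_width: 0.0557
```

```bash
python3 look.py 4 wrist
```

```text
4.35 [0.61494204 0.02318527 0.10610356] [ 0.52670902 -0.09347158  0.16006359] 0.055687313065835735
[[-2.71790610e-01  9.62356411e-01 -4.49381981e-05]
 [ 9.62356412e-01  2.71790610e-01 -8.49698168e-06]
 [ 4.03665547e-06 -4.55559629e-05 -9.99999999e-01]]
```

View pics/wrist4.png

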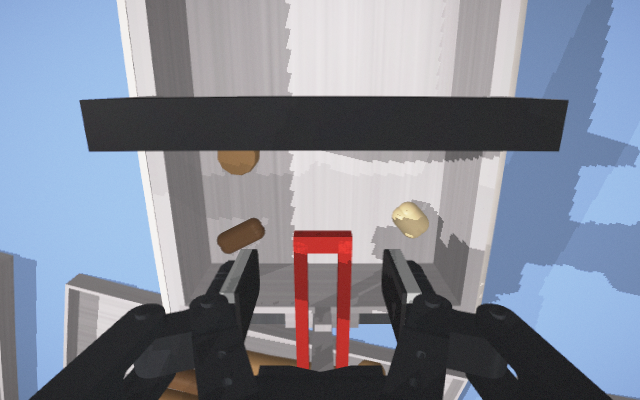

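Call:
jog_arm --dr '[[0,0,0],[0,0,0],[0,0,0],[0,0,0],[0,0,0],[0,0,0],[0,0,0],[0,0,0],[0,0,0],[0,0,0]]' --slide '[[0,0,0],[0,0,0],[0,0,0],[0,0,0],[0,0,0],[0,0,0],[0,0,0],[0,0,0],[0,0,0],[0,0,0]]' --gripper '[-1,-1,-1,-1,-1,-1,-1,-1,-1,-1]' --force 25

```text
time_s: 5.4
position: [0.6147, 0.0238, 0.1061]
tool_rot: [[-0.272, 0.962, -0.001], [0.962, 0.272, 0.001], [0.001, -0.0, -1.0]]
ft_force: [-2.6, 5.2, 2.2]
grip_width: 0.0246
```

```bash
python3 look.py 5 wrist
```

```text
5.4 [0.61467712 0.0238466  0.1060989 ] [-2.60190735  5.24955727  2.15062619] 0.024626614033304746
[[-2.72029299e-01  9.62288785e-01 -5.96255854e-04]
 [ 9.62288216e-01  2.72029809e-01  1.08291876e-03]
 [ 1.20427994e-03 -2.79184351e-04 -9.99999236e-01]]
```

View pics/wrist5.png

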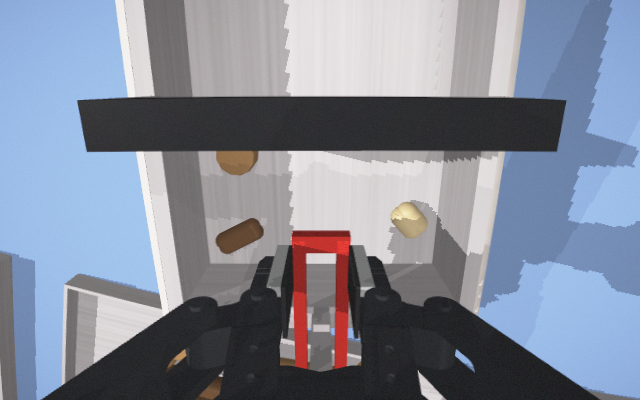

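```bash
python3 -c "
import numpy as np
t=np.arange(21)*.09;r=.07
print([[0,round(float(a),4),round(float(b),4)] for a,b in zip(-np.diff(r*np.cos(t)),-np.diff(r*np.sin(t)))])"
```

```text
[[0, 0.0003, -0.0063], [0, 0.0008, -0.0062], [0, 0.0014, -0.0061], [0, 0.002, -0.006], [0, 0.0025, -0.0058], [0, 0.003, -0.0055], [0, 0.0035, -0.0053], [0, 0.0039, -0.0049], [0, 0.0044, -0.0045], [0, 0.0048, -0.0041], [0, 0.0051, -0.0037], [0, 0.0054, -0.0032], [0, 0.0057, -0.0027], [0, 0.0059, -0.0022], [0, 0.0061, -0.0017], [0, 0.0062, -0.0011], [0, 0.0063, -0.0005], [0, 0.0063, 0.0], [0, 0.0063, 0.0006], [0, 0.0062, 0.0012]]
```

Call:
jog_arm --dr '[[0,0,0],[0,0,0],[0,0,0],[0,0,0],[0,0,0],[0,0,0],[0,0,0],[0,0,0],[0,0,0],[0,0,0]]' --slide '[[0,0.0003,-0.0063],[0,0.0008,-0.0062],[0,0.0014,-0.0061],[0,0.002,-0.006],[0,0.0025,-0.0058],[0,0.003,-0.0055],[0,0.0035,-0.0053],[0,0.0039,-0.0049],[0,0.0044,-0.0045],[0,0.0048,-0.0041]]' --gripper '[-1,-1,-1,-1,-1,-1,-1,-1,-1,-1]'

```text
time_s: 6.45
position: [0.6395, 0.0308, 0.1608]
tool_rot: [[-0.272, 0.962, -0.004], [0.962, 0.272, 0.0], [0.001, -0.003, -1.0]]
ft_force: [-7.4, 3.6, 1.2]
grip_width: 0.024
```

```bash
python3 look.py 6 wrist side
```

```text
6.45 [0.63947991 0.03083371 0.1607911 ] [-7.39518305  3.62723251  1.24099634] 0.023964169911749107
[[-2.72051935e-01  9.62276009e-01 -3.55344821e-03]
 [ 9.62281500e-01  2.72055284e-01  4.86500456e-04]
 [ 1.43488208e-03 -3.28706408e-03 -9.99993568e-01]]
```

View pics/wrist6.png

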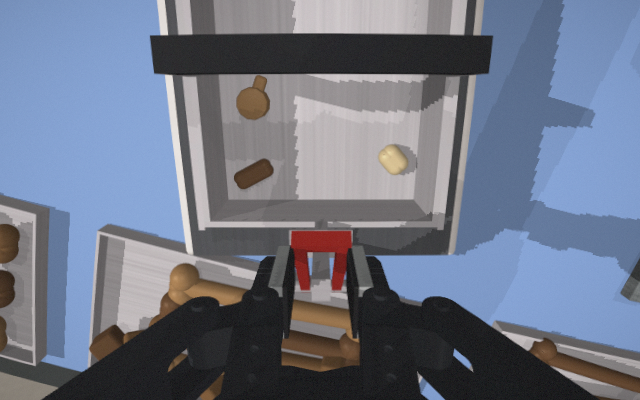

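View pics/side6.png

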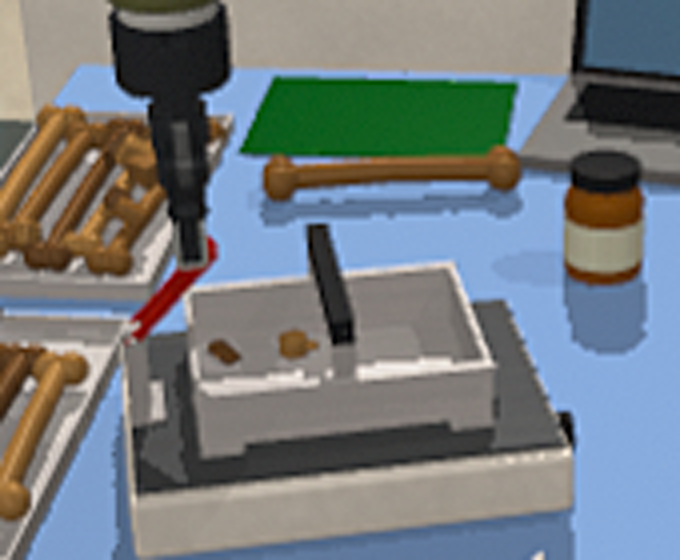

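Works; the hasp is at about 50°. I'll continue the arc.

Call:
jog_arm --dr '[[0,0,0],[0,0,0],[0,0,0],[0,0,0],[0,0,0],[0,0,0],[0,0,0],[0,0,0],[0,0,0],[0,0,0]]' --slide '[[0,0.0051,-0.0037],[0,0.0054,-0.0032],[0,0.0057,-0.0027],[0,0.0059,-0.0022],[0,0.0061,-0.0017],[0,0.0062,-0.0011],[0,0.0063,-0.0005],[0,0.0063,0.0],[0,0.0063,0.0006],[0,0.0062,0.0012]]' --gripper '[-1,-1,-1,-1,-1,-1,-1,-1,-1,-1]'

```text
time_s: 7.55
position: [0.6983, 0.0461, 0.1743]
tool_rot: [[-0.271, 0.962, 0.001], [0.962, 0.271, -0.001], [-0.001, 0.001, -1.0]]
ft_force: [-0.4, 0.7, -0.7]
grip_width: -0.0001
```

```bash
python3 look.py 7 wrist side
```

```text
7.55 [0.69832798 0.04613591 0.17434923] [-0.37346695  0.6868619  -0.68439376] -5.530767197621776e-05
[[-2.71402477e-01  9.62465620e-01  7.90977316e-04]
 [ 9.62465288e-01  2.71403160e-01 -9.45125432e-04]
 [-1.12432448e-03  5.04778828e-04 -9.99999241e-01]]
```

View pics/wrist7.png

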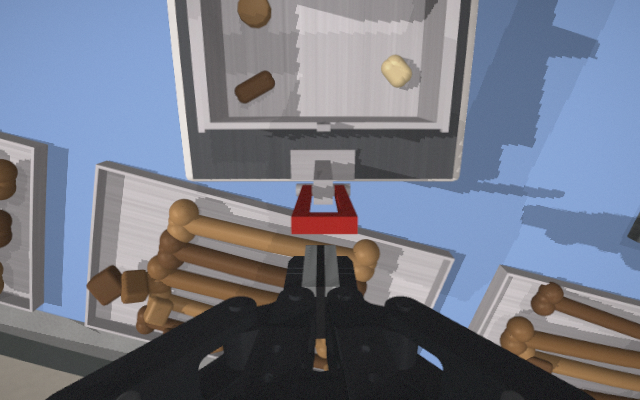

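View pics/side7.png

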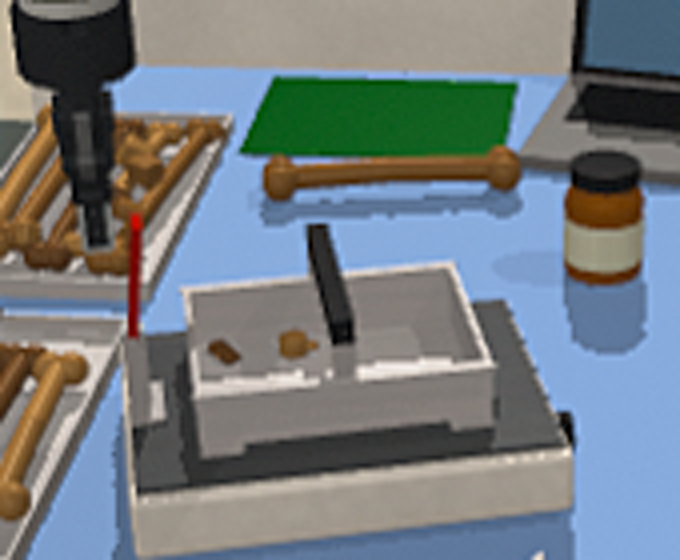

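Run:
```python
from h import *;from fit import T
w=load("wrist7");sd=load("side7");p=np.array([.55,.0085,.272])
for th in (1.3,1.4,1.5,1.6,1.7,1.8):
    tip=[(.137-.085*np.cos(th)+.0*1,y,.118+.085*np.sin(th)) for y in(-.013,.013)]
    print(th,proj(w,T(p,tip)).round(1).tolist(),((proj(sd,T(p,[(tip[0][0],0,tip[0][2]),(.137,0,.118)]))-(200,120))*4).round().tolist())
print(proj(w,T(p,[(.1,-.075,.11),(.1,.075,.11),(.137,0,.118)])))
```

```text
1.3 [[296.0, 193.2], [362.4, 193.4]] [[156.0, 224.0], [134.0, 334.0]]
1.4 [[296.0, 214.7], [362.1, 214.9]] [[143.0, 223.0], [134.0, 334.0]]
1.5 [[296.3, 235.4], [361.5, 235.6]] [[130.0, 222.0], [134.0, 334.0]]
1.6 [[296.6, 254.8], [360.7, 255.0]] [[117.0, 223.0], [134.0, 334.0]]
1.7 [[297.1, 272.4], [359.7, 272.6]] [[105.0, 225.0], [134.0, 334.0]]
1.8 [[297.7, 287.9], [358.5, 288.1]] [[92.0, 229.0], [134.0, 334.0]]
[[207.23129426 129.64536514]
 [444.66927023 130.48467995]
 [325.76173673 189.78323997]]
```

Call:
jog_arm --dr '[[0,0,0],[0,0,0],[0,0,0],[0,0,0],[0,0,0],[0,0,0],[0,0,0],[0,0,0],[0,0,0],[0,0,0]]' --slide '[[0,0.002,-0.02],[0,0,-0.025],[0,0,-0.02],[0,-0.005,0],[0,-0.022,0],[0,-0.022,0],[0,-0.015,0],[0,0,0.025],[0,0,0.025],[0,0,0]]' --gripper '[-1,-1,-1,-1,-1,-1,-1,-1,-1,-1]'

```text
time_s: 8.65
position: [0.6359, 0.0296, 0.1847]
tool_rot: [[-0.271, 0.962, -0.008], [0.962, 0.271, 0.001], [0.003, -0.008, -1.0]]
ft_force: [0.7, -0.1, -0.3]
grip_width: -0.0003
```

```bash
python3 look.py 8 wrist
```

```text
8.65 [0.63588158 0.02963442 0.1847246 ] [ 0.73869066 -0.1212314  -0.34988772] -0.0003132545410130814
[[-2.71340164e-01  9.62447018e-01 -8.38172328e-03]
 [ 9.62478248e-01  2.71357198e-01  9.44866587e-04]
 [ 3.18382497e-03 -7.81084608e-03 -9.99964426e-01]]
```

View pics/wrist8.png

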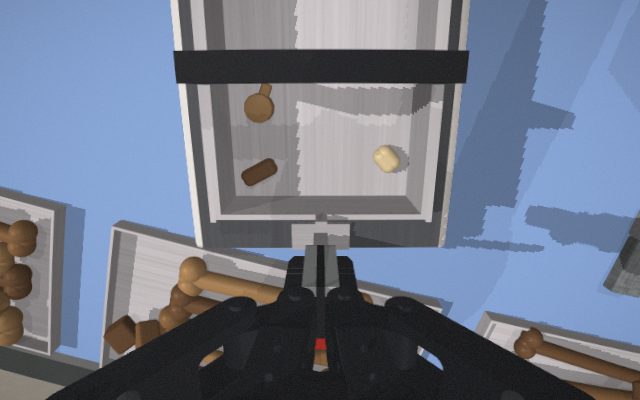

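Call:
jog_arm --dr '[[0,0,0],[0,0,0],[0,0,0],[0,0,0],[0,0,0],[0,0,0],[0,0,0],[0,0,0],[0,0,0],[0,0,0]]' --slide '[[0,0.006,0],[0,0.006,0],[0,0.006,0],[0,0.006,0],[0,0.006,0],[0,0.006,0],[0,0.006,0],[0,0.006,0],[0,0,0],[0,0,0]]' --gripper '[-1,-1,-1,-1,-1,-1,-1,-1,-1,-1]'

```text
time_s: 9.7
position: [0.6843, 0.0428, 0.1886]
tool_rot: [[-0.272, 0.962, -0.001], [0.962, 0.272, 0.0], [0.0, -0.001, -1.0]]
ft_force: [0.6, 0.6, 0.8]
grip_width: 0.0
```

```bash
python3 look.py 9 side scene
```

```text
9.7 [0.68428658 0.04284255 0.18857312] [0.59101165 0.55091898 0.78518154] 5.746790918606095e-06
[[-2.71849188e-01  9.62339511e-01 -8.27853651e-04]
 [ 9.62339805e-01  2.71849377e-01  1.22622362e-04]
 [ 3.43055843e-04 -7.63341732e-04 -9.99999650e-01]]
```

View pics/side9.png

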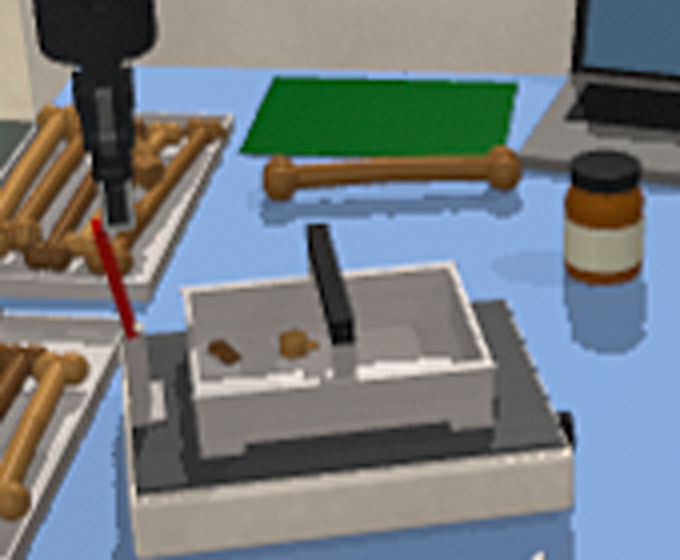

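View pics/scene9.png

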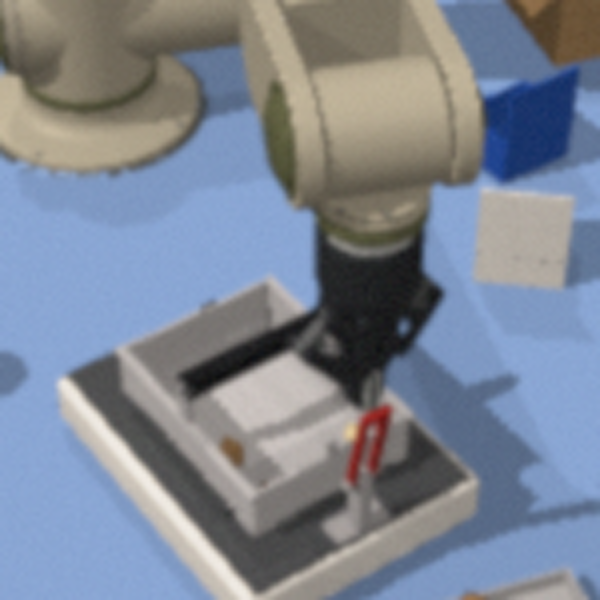

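Run:
```python
from plan import *
from rig import observe
s=observe();p=s["position"];R=s["tool_rot"]
c,Rc=plan(p,R,np.array([.675,.040,.26]),R,2,dec=3)
plan(c,Rc,np.array([.55,.0085,.25]),down(.272),14,dec=3)
```

```text
dr [-0.0, 0.0, 0.0] x 2
slide [[-0.0, -0.005, -0.036], [-0.0, -0.005, -0.035]]
end err [-4.66151161e-04  2.92837209e-05 -3.94935625e-04] ang 7.776760861292191e-15
dr [-0.0001, 0.0, 0.1124] x 14
slide [[0.0, -0.009, 0.001], [-0.001, -0.009, 0.0], [-0.001, -0.009, 0.001], [-0.003, -0.009, 0.001], [-0.004, -0.008, 0.0], [-0.005, -0.008, 0.001], [-0.005, -0.008, 0.001], [-0.007, -0.006, 0.001], [-0.007, -0.006, 0.0], [-0.007, -0.005, 0.001], [-0.009, -0.005, 0.001], [-0.008, -0.003, 0.0], [-0.009, -0.002, 0.001], [-0.009, -0.001, 0.001]]
end err [ 0.00012654 -0.00030257 -0.00033919] ang 0.034465758837875976
```

Call:
jog_arm --dr '[[0,0,0],[0,0,0],[0,0,0.1122],[0,0,0.1122],[0,0,0.1122],[0,0,0.1122],[0,0,0.1122],[0,0,0.1122],[0,0,0.1122],[0,0,0.1122]]' --slide '[[0,-0.005,-0.036],[0,-0.005,-0.035],[0,-0.009,0.001],[-0.001,-0.009,0],[-0.001,-0.009,0.001],[-0.003,-0.009,0.001],[-0.004,-0.008,0],[-0.005,-0.008,0.001],[-0.005,-0.008,0.001],[-0.007,-0.006,0.001]]' --gripper '[0.3,0.3,0.3,0.3,0.3,0.3,0.3,0.3,0.3,0.3]'

```text
time_s: 10.8
position: [0.6029, 0.0215, 0.2539]
tool_rot: [[0.587, 0.81, -0.001], [0.81, -0.587, 0.0], [-0.0, -0.001, -1.0]]
ft_force: [0.5, -0.4, -0.0]
grip_width: 0.0551
```

Call:
jog_arm --dr '[[0,0,0.1122],[0,0,0.1122],[0,0,0.1122],[0,0,0.1122],[0,0,0.1122],[0,0,0.1122],[0,0,0],[0,0,0],[0,0,0],[0,0,0]]' --slide '[[-0.007,-0.006,0],[-0.007,-0.005,0.001],[-0.009,-0.005,0.001],[-0.008,-0.003,0],[-0.009,-0.002,0.001],[-0.009,-0.001,0.001],[0,0,0],[0,0,0],[0,0,0],[0,0,0]]' --gripper '[0.3,0.3,0.3,0.3,0.3,0.3,0.3,0.3,0.3,0.3]'

```text
time_s: 11.8
position: [0.5506, 0.0081, 0.25]
tool_rot: [[0.962, 0.273, -0.0], [0.273, -0.962, 0.0], [-0.0, -0.0, -1.0]]
ft_force: [0.1, 0.3, 0.0]
grip_width: 0.0552
```

```bash
python3 look.py 10 wrist side
```

```text
11.8 [0.5506371  0.00812209 0.25002875] [0.10817648 0.26458782 0.04688978] 0.05520955597508056
[[ 9.61959141e-01  2.73193355e-01 -2.68240144e-05]
 [ 2.73193356e-01 -9.61959142e-01  3.80733348e-06]
 [-2.47634677e-05 -1.09906418e-05 -1.00000000e+00]]
```

View pics/wrist10.png

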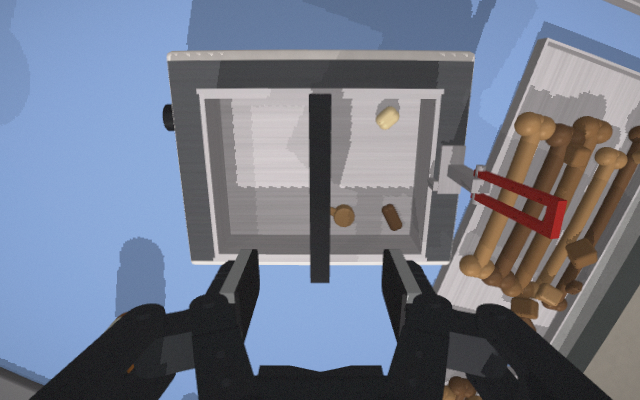

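View pics/side10.png

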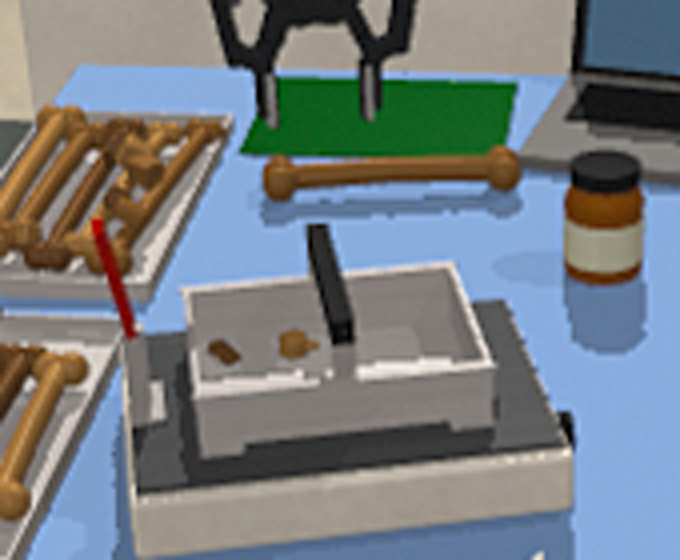

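Call:
jog_arm --dr '[[0,0,0],[0,0,0],[0,0,0],[0,0,0],[0,0,0],[0,0,0],[0,0,0],[0,0,0],[0,0,0],[0,0,0]]' --slide '[[-0.001,0,0.014],[0,0,0.02],[0,0,0.02],[0,0,0.02],[0,0,0.015],[0,0,0.014],[0,0,0.01],[0,0,0],[0,0,0],[0,0,0]]' --gripper '[0.3,0.3,0.3,0.3,0.3,0.3,0.3,0.3,0.3,0.3]'

```text
time_s: 12.9
position: [0.5498, 0.0077, 0.1379]
tool_rot: [[0.962, 0.272, 0.001], [0.272, -0.962, -0.0], [0.001, 0.001, -1.0]]
ft_force: [0.2, 0.0, 0.7]
grip_width: 0.0556
```

```bash
python3 look.py 11 wrist side
```

```text
12.9 [0.54981939 0.00771876 0.13791689] [0.21168308 0.01154809 0.70292149] 0.05563369562489788
[[ 9.62334120e-01  2.71865430e-01  1.49344785e-03]
 [ 2.71866133e-01 -9.62335037e-01 -2.86424737e-04]
 [ 1.35932820e-03  6.81654188e-04 -9.99998844e-01]]
```

View pics/wrist11.png

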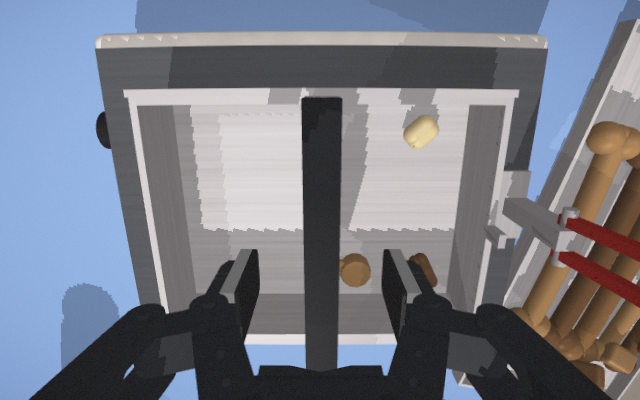

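View pics/side11.png

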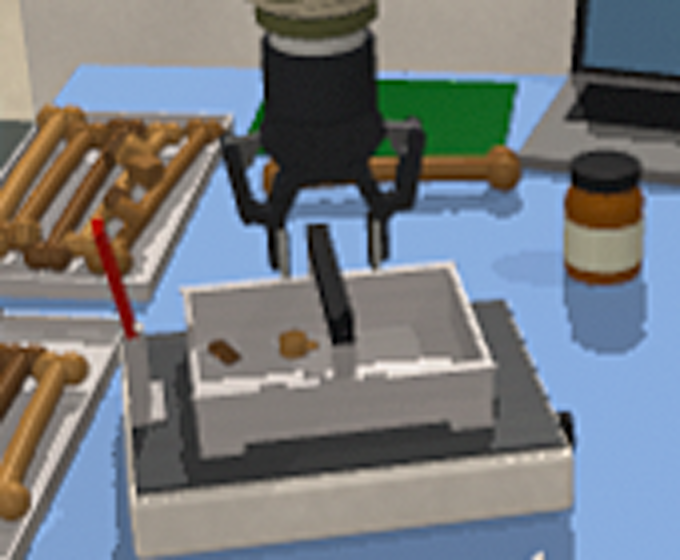

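Call:
jog_arm --dr '[[0,0,0],[0,0,0],[0,0,0],[0,0,0],[0,0,0],[0,0,0],[0,0,0],[0,0,0],[0,0,0],[0,0,0]]' --slide '[[0,0,0],[0,0,0],[0,0,0],[0,0,0],[0,0,0],[0,0,0],[0,0,0],[0,0,0],[0,0,0],[0,0,0]]' --gripper '[-1,-1,-1,-1,-1,-1,-1,-1,-1,-1]' --force 90

```text
time_s: 14.0
position: [0.5495, 0.0077, 0.1377]
tool_rot: [[0.962, 0.272, 0.001], [0.272, -0.962, -0.0], [0.001, 0.0, -1.0]]
ft_force: [-1.5, -0.1, 5.8]
grip_width: 0.0122
```

```bash
python3 look.py 12 wrist side
```

```text
14.0 [0.54949797 0.00773275 0.1376931 ] [-1.498747   -0.10484044  5.83772545] 0.012215467614377752
[[ 9.62351630e-01  2.71806492e-01  7.55448397e-04]
 [ 2.71806742e-01 -9.62351824e-01 -2.48754957e-04]
 [ 6.59393930e-04  4.44725706e-04 -9.99999684e-01]]
```

View pics/wrist12.png

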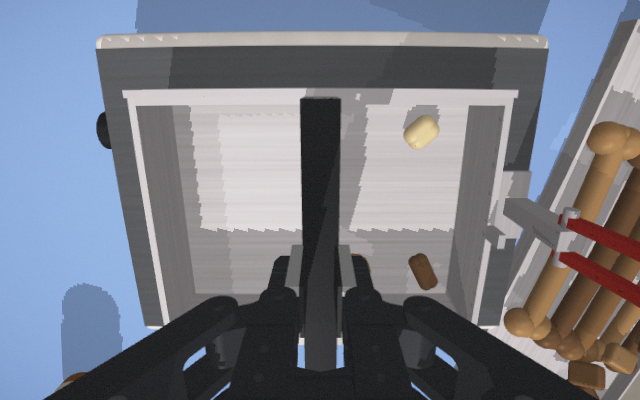

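View pics/side12.png

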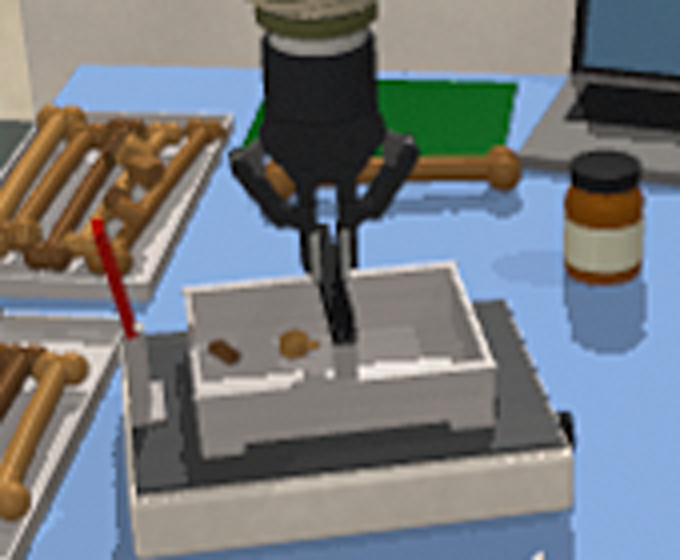

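Call:
jog_arm --dr '[[0,0,0],[0,0,0],[0,0,0],[0,0,0],[0,0,0],[0,0,0],[0,0,0],[0,0,0],[0,0,0],[0,0,0]]' --slide '[[0,0,-0.004],[0,0,-0.008],[0,0,-0.01],[0,0,-0.01],[0,0,-0.01],[0,0,-0.01],[0,0,-0.01],[0,0,-0.01],[0,0,-0.008],[0,0,-0.004]]' --gripper '[-1,-1,-1,-1,-1,-1,-1,-1,-1,-1]'

```text
time_s: 15.1
position: [0.5496, 0.0077, 0.2221]
tool_rot: [[0.962, 0.272, 0.001], [0.272, -0.962, -0.0], [0.001, 0.001, -1.0]]
ft_force: [0.2, 0.2, -4.5]
grip_width: 0.0119
```

```bash
python3 look.py 13 wrist side
```

```text
15.1 [0.5495957  0.00773952 0.22209375] [ 0.17769887  0.15282536 -4.51415391] 0.011878993393220554
[[ 9.62368823e-01  2.71744479e-01  1.08979567e-03]
 [ 2.71744871e-01 -9.62369302e-01 -2.26803708e-04]
 [ 9.87153241e-04  5.14415201e-04 -9.99999380e-01]]
```

View pics/wrist13.png

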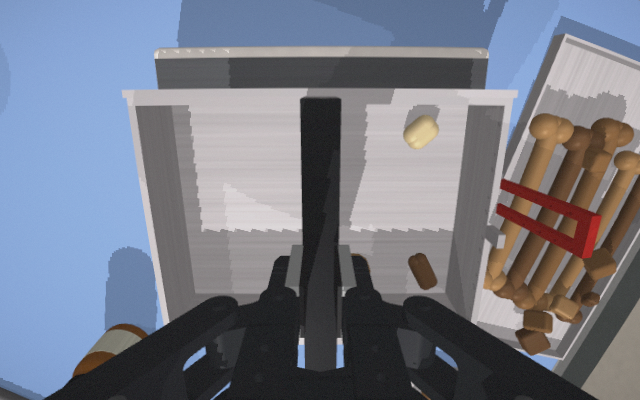

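View pics/side13.png

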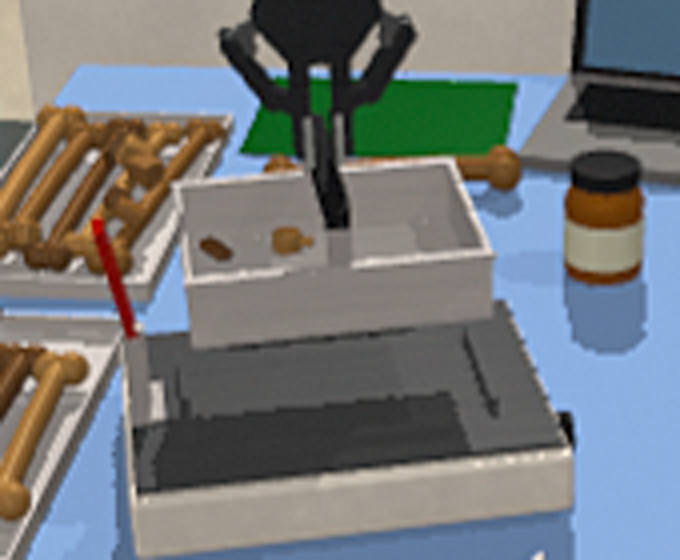

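Call:
jog_arm --dr '[[0,0,0],[0,0,0],[0,0,0],[0,0,0],[0,0,0],[0,0,0],[0,0,0],[0,0,0],[0,0,0],[0,0,0]]' --slide '[[0,0,-0.005],[0,0,-0.01],[0,0,-0.01],[0,0,-0.01],[0,0,-0.01],[0,0,-0.01],[0,0,-0.01],[0,0,-0.01],[0,0,-0.01],[0,0,-0.005]]' --gripper '[-1,-1,-1,-1,-1,-1,-1,-1,-1,-1]'

```text
time_s: 16.2
position: [0.5496, 0.0077, 0.3124]
tool_rot: [[0.962, 0.272, 0.001], [0.272, -0.962, -0.0], [0.001, 0.001, -1.0]]
ft_force: [0.1, -0.0, -3.4]
grip_width: 0.012
```

Call:
jog_arm --dr '[[-0.01,0.01,0],[-0.02,0.02,0],[-0.023,0.023,0],[-0.023,0.023,0],[-0.023,0.023,0],[-0.023,0.023,0],[-0.023,0.023,0],[-0.02,0.02,0],[-0.02,0.02,0],[-0.015,0.015,0]]' --slide '[[0,0,0],[0,0,0],[0,0,0],[0,0,0],[0,0,0],[0,0,0],[0,0,0],[0,0,0],[0,0,0],[0,0,0]]' --gripper '[-1,-1,-1,-1,-1,-1,-1,-1,-1,-1]'

```text
time_s: 17.2
position: [0.5489, 0.008, 0.3106]
tool_rot: [[0.938, 0.247, 0.243], [0.286, -0.949, -0.137], [0.197, 0.198, -0.96]]
ft_force: [-0.3, -0.3, -3.6]
grip_width: 0.0118
```

```bash
python3 look.py 14 wrist side scene
```

```text
17.2 [0.54890091 0.00798462 0.31059871] [-0.29461961 -0.29237909 -3.64364111] 0.011847633660139884
[[ 0.93779963  0.24746758  0.24349876]
 [ 0.28575722 -0.94852047 -0.13657136]
 [ 0.19716657  0.1976581  -0.96023779]]
```

View pics/wrist14.png

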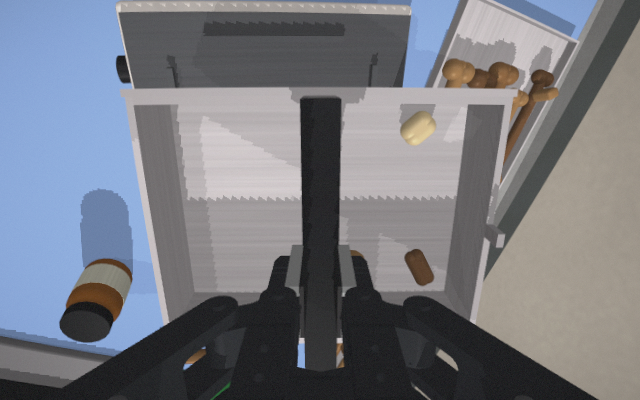

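View pics/side14.png

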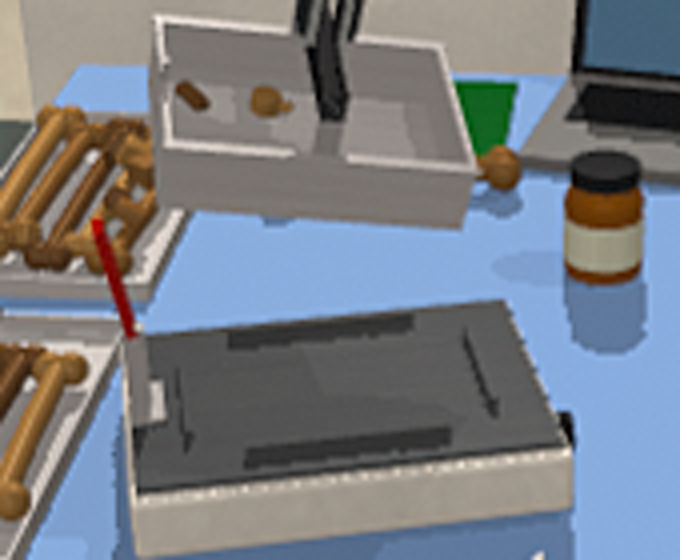

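Tilting towards the right corner (−x, +y, in the wrist picture's top left). 16° so far, with nothing sliding yet. I'll continue.

Call:
jog_arm --dr '[[-0.015,0.015,0],[-0.02,0.02,0],[-0.02,0.02,0],[-0.02,0.02,0],[-0.02,0.02,0],[-0.02,0.02,0],[-0.02,0.02,0],[-0.02,0.02,0],[-0.015,0.015,0],[0,0,0]]' --slide '[[0,0,0],[0,0,0],[0,0,0],[0,0,0],[0,0,0],[0,0,0],[0,0,0],[0,0,0],[0,0,0],[0,0,0]]' --gripper '[-1,-1,-1,-1,-1,-1,-1,-1,-1,-1]'

```text
time_s: 18.35
position: [0.549, 0.008, 0.3109]
tool_rot: [[0.88, 0.189, 0.436], [0.318, -0.916, -0.244], [0.353, 0.353, -0.866]]
ft_force: [0.4, -0.7, -4.0]
grip_width: 0.012
```

```bash
python3 look.py 15 wrist side
```

```text
18.35 [0.54901618 0.00798435 0.3108721 ] [ 0.37327539 -0.68030027 -4.0450859 ] 0.012005180336258362
[[ 0.879791    0.18947882  0.4359651 ]
 [ 0.31819508 -0.9160938  -0.24397548]
 [ 0.35315674  0.35336938 -0.86626231]]
```

View pics/wrist15.png

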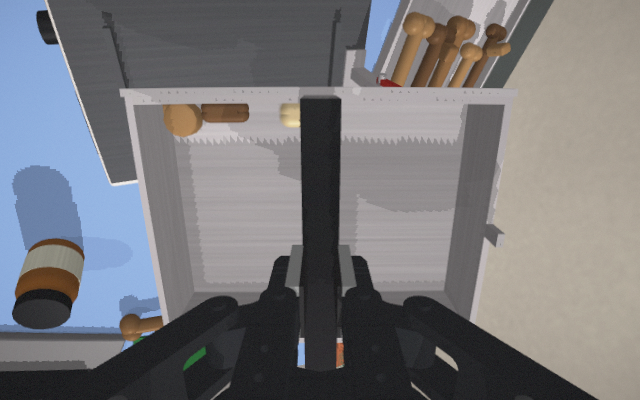

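View pics/side15.png

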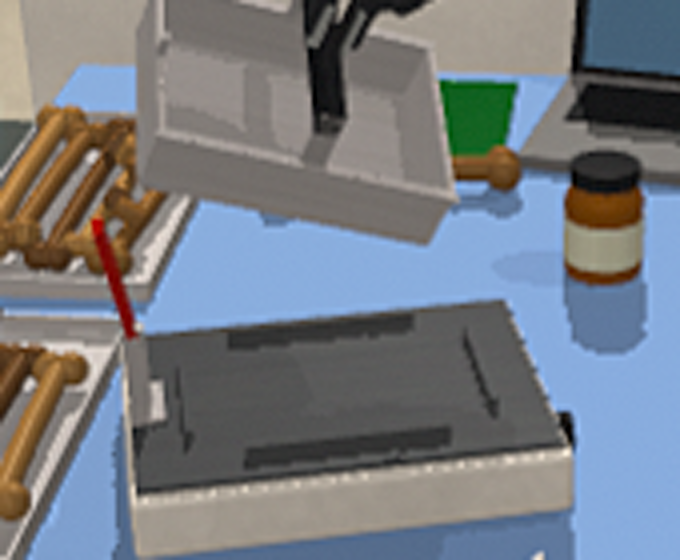

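Call:
jog_arm --dr '[[-0.005,0.02,0],[-0.005,0.02,0],[-0.005,0.02,0],[-0.005,0.02,0],[-0.005,0.02,0],[-0.005,0.02,0],[0,0.01,0],[0,0,0],[0,0,0],[0,0,0]]' --slide '[[0,0,0],[0,0,0],[0,0,0],[0,0,0],[0,0,0],[0,0,0],[0,0,0],[0,0,0],[0,0,0],[0,0,0]]' --gripper '[-1,-1,-1,-1,-1,-1,-1,-1,-1,-1]'

```text
time_s: 19.45
position: [0.5495, 0.0077, 0.3112]
tool_rot: [[0.815, 0.174, 0.552], [0.349, -0.909, -0.228], [0.462, 0.379, -0.802]]
ft_force: [0.3, -0.9, -4.4]
grip_width: 0.012
```

```bash
python3 look.py 16 wrist side scene
```

```text
19.45 [0.54950861 0.00773454 0.31119091] [ 0.29393638 -0.94407059 -4.36238924] 0.011956062004235133
[[ 0.81546377  0.17439726  0.5519098 ]
 [ 0.34878999 -0.90901699 -0.22810888]
 [ 0.46191382  0.37851514 -0.80209844]]
```

View pics/wrist16.png

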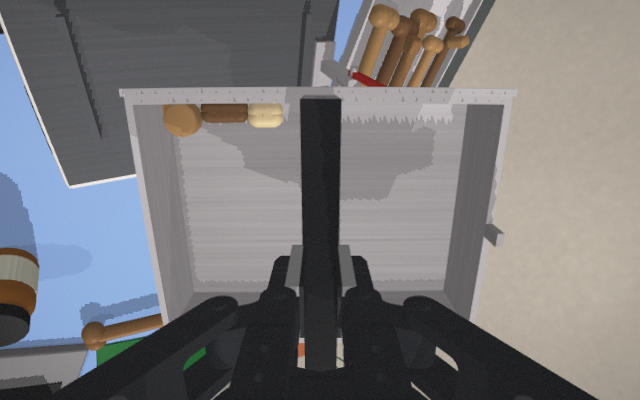

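View pics/scene16.png

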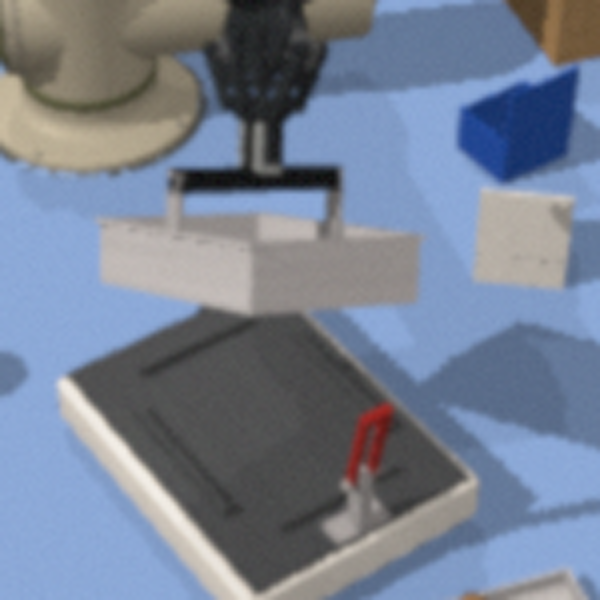

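Run:
```python
from h import *
from rig import observe
s=observe();p=s["position"];R=s["tool_rot"];w=load("wrist16")
def W(X): X=np.atleast_2d(X);return p+(np.c_[X[:,0],-X[:,1],.0775-X[:,2]])@R.T
print("rim",proj(w,W([(-.1,.075,.05),(.1,.075,.05),(-.1,-.075,.05)])).round(1).tolist(),"obs (122,90),(517,90)")
print("floor in",proj(w,W([(-.096,.071,.004),(.096,.071,.004)])).round(1).tolist())
c=W((-.1,.075,0))[0];print("corner_left",c,"right",W((-.1,-.075,0))[0],"orig",W((0,0,0))[0])
# intersect rays with plane z_t = h
def at(uv,h):
    o,v=ray(w,uv);o=R.T@(o-p);v=R.T@v;k=(.0775-h-o[2])/v[2];q=o+k*v;return np.array([q[0],-q[1],h])
for n,uv,h in(("disc",(182,119),.019),("rib",(224,112),.014),("tooth",(266,115),.017),("tooth far edge",(283,115),.012)):
    q=at(uv,h);q0=q.copy();q0[2]=.004;print(n,q.round(4),"dist",np.linalg.norm(q0-[-.1,.075,0]).round(4))
```

```text
rim [[128.4, 93.5], [515.0, 93.6], [167.4, 334.8]] obs (122,90),(517,90)
floor in [[172.7, 98.4], [470.1, 98.5]]
corner_left [0.4976226  0.02338618 0.17438555] right [ 0.52379827 -0.11296381  0.23116155] orig [ 0.59225908 -0.00990326  0.24895598]
disc [-0.0854  0.0591  0.019 ] dist 0.0219
rib [-0.0605  0.0628  0.014 ] dist 0.0415
tooth [-0.034  0.061  0.017] dist 0.0676
tooth far edge [-0.0241  0.0606  0.012 ] dist 0.0774
```

All three sit in a row in the correct corner: by calculation the disc is 22 mm, the rib 42 mm and the tooth 68 mm from it. The row's geometry predicts 68 mm for the tooth. I'll hold for a second to check that everything is still.

Call:
jog_arm --dr '[[0,0,0],[0,0,0],[0,0,0],[0,0,0],[0,0,0],[0,0,0],[0,0,0],[0,0,0],[0,0,0],[0,0,0]]' --slide '[[0,0,0],[0,0,0],[0,0,0],[0,0,0],[0,0,0],[0,0,0],[0,0,0],[0,0,0],[0,0,0],[0,0,0]]' --gripper '[-1,-1,-1,-1,-1,-1,-1,-1,-1,-1]'

```text
time_s: 20.6
position: [0.5494, 0.0078, 0.3111]
tool_rot: [[0.815, 0.174, 0.552], [0.349, -0.909, -0.228], [0.462, 0.378, -0.802]]
ft_force: [1.1, -0.4, -3.7]
grip_width: 0.0119
```

```bash
python3 look.py 17 wrist side; python3 -c "
from h import *
a=load('wrist16')['pixels'].astype(int);b=load('wrist17')['pixels'].astype(int);print(abs(a-b)[95:330,125:500].mean())"
```

```text
20.6 [0.54938671 0.00778697 0.31112302] [ 1.07193572 -0.37362187 -3.67452322] 0.01190220274845339
[[ 0.81546108  0.17448115  0.55188727]
 [ 0.348826   -0.90902306 -0.22802961]
 [ 0.46189139  0.3784619  -0.80213648]]
1.747018439716312
```

View pics/wrist17.png

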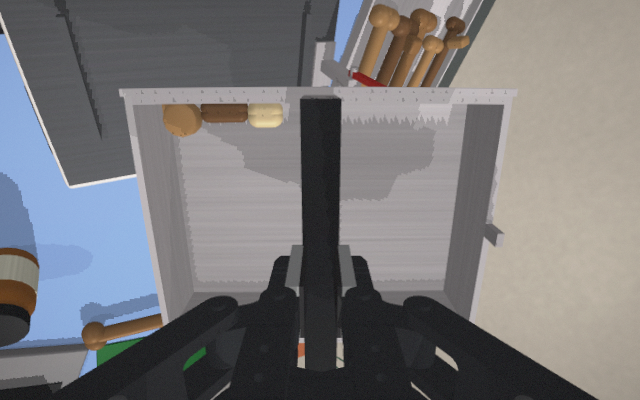

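View pics/side17.png

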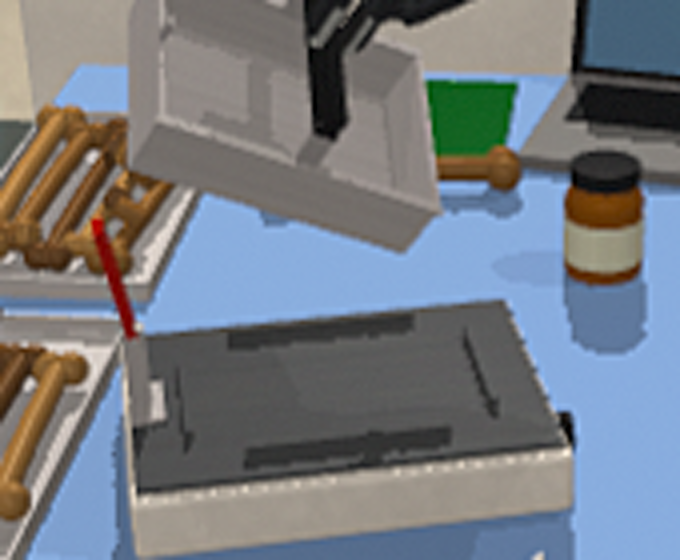

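Nothing has moved, the hasp is still open, and nothing else was disturbed. I'm handing it in.

```bash
python3 -c "
from rig import env
env.close_job()"
```

```text
the job is handed in; nothing more can be done
```

I swung the hasp open, lifted the tote level by its handle, and tipped it towards its robot-side left corner, the one nearest the white box. I handed the job in at about 20.6 s of the 54 s allowed, with the gripper still holding the tote; `close_job` reports no verdict.

**Hasp:** During the first swing the gripper slid off near upright, leaving the hasp at only about 1.45 rad. I pushed it on with closed fingers to about 1.78 rad as read from the side camera, and it was still there in the last picture.

**Final pose:** The tote is tilted about 36.7°. The left and right robot-side corners work out at about 174 mm and 231 mm above the bench. The tote's centre is about 45 mm from the shaker's centre.

**Fragments:** All three lie in a row along the left wall, at about 22 mm (disc), 42 mm (rib) and 68 mm (tooth) from the corner, against the 80 mm limit. The tooth has the least margin, about 12 mm. They did not move during a one-second hold before I handed in.

**Disagreements:**
- The wrist and room cameras differed by about 3 mm on where the shaker stands; I used values in between and corrected by sight.
- The wrist overlay of the tote's rim was off by up to 6 pixels, so the fragment distances are good to a few millimetres.
- The grip opening read 12 mm on a 16 mm bar, but the tote did not slip.

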